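# Put the rooster away in the blue chest

### The job

At the craft stall, first clear the mortar away from in front of the blue chest while its drawer is still shut, and stand it upright with its whole foot on the round cork mat. Then pull the blue drawer all the way out to its stop, stand the painted rooster upright in the empty rear bay behind the beads, and leave the drawer fully out. Leave the three black figures where they stand and the red chest's drawer shut.

Things in the scene. Friction and masses are not known exactly. Their poses are not given: they have to be found in the camera images.
- blue_chest: The chest to open: wooden chest 200 mm deep (its x) by 140 mm wide (its y) by 100 mm high, fixed to the table, with one drawer in its front, which is the face at its -x. Origin at the centre of its underside. Blue top panel and drawer front. Its drawer's rear bay is 90 mm long (x) by 110 mm wide; its floor's centre lies 165 mm behind the handle (+x), 16 mm above the table.
- blue_drawer (a joint): Travel of the blue drawer, m: 0 fully shut, 0.17 fully out at its stop; slides along the chest's -x, stays where left (friction about 1.5 N); may start up to 10 mm out. The drawer is 180 mm long, 120 mm wide, its walls 5 mm thick and 66 mm above the table. A cross wall parts a front bay full of beads from the empty rear bay.
- blue_handle (a point): Middle of the blue drawer's brass bar handle: a round bar about 10 mm thick and 80 mm long along the chest's y, 70 mm above the table, standing 35 mm (to its centre) in front of the drawer's front panel, held by a post at each end. Axes as the chest's. Drawer shut, it is 145 mm from the chest's origin.
- red_chest: The other chest, to be left alone: wooden chest 200 mm deep (its x) by 140 mm wide (its y) by 100 mm high, fixed to the table, with one drawer in its front, which is the face at its -x. Origin at the centre of its underside. Red panel on its top and a red drawer front with the same brass handle (its bar 145 mm from the origin along -x, 70 mm above the table).
- red_drawer (a joint): Travel of the red drawer, m: 0 fully shut, 0.17 fully out. It starts shut and must stay shut.
- mortar: Round turned wooden mortar, 56 mm outer diameter, 50 mm at its foot, rim 70 mm high, with a dark band and a light pestle fixed in it that sticks up from its mouth to 97 mm. Loose, about 200 g. Stands in front of the blue drawer, in its path. Origin at the centre of its underside, z up.
- mat: Round cork mat, 110 mm across, 6 mm thick, fixed to the table. Origin at the centre of its underside.
- rooster: Small yellow painted rooster with red comb, orange beak and green tail, on a round dark foot 40 mm across and 6 mm thick. 72 mm high, about 60 mm long along its x (beak to -x, tail to +x). Its body has flat sides 28 mm apart along its y, 46 mm long, from 16 to 50 mm above its underside: grip it there. Loose, about 60 g. Origin at the centre of its underside.
- figure_a: a tall black wooden carved figure, loose bystander: round foot 42 mm across, 120 mm high, body 34 mm wide tapering to a small head, thin red collar. Origin at the centre of its underside, z up. Stands close beside the blue drawer's handle, just clear of the drawer's path.
- figure_b: a tall black wooden carved figure, loose bystander: round foot 42 mm across, 120 mm high, body 34 mm wide tapering to a small head, thin red collar. Origin at the centre of its underside, z up. Stands beyond the mat.
- figure_c: a tall black wooden carved figure, loose bystander: round foot 42 mm across, 120 mm high, body 34 mm wide tapering to a small head, thin red collar. Origin at the centre of its underside, z up. Stands beyond the rooster.

How it is judged (in metres and radians):
On the way, in this order (a step that is already met when the one before it is completed fails the run):
1. the mortar stands on the mat, let go, with the blue drawer still shut (horizontal distance between mortar and mat below 0.03 m and z of mortar in the frame of mat below 0.012 m and angle between mortar's own z axis and vertical below 0.15 rad and contact force between the fingers and mortar below 0.3 N and linear speed of mortar below 0.03 m/s and value of joint blue_drawer below 0.03 m), for 0.2 s.
2. the blue drawer is pulled out to its stop (value of joint blue_drawer above 0.163 m), for 0.2 s.
At the end, for the whole second after the job is handed in: Blue drawer out to its stop (7 mm); rooster upright (0.2 rad) and still on its rear bay's floor; mortar upright and released on the mat, within 30 mm of its centre; red drawer shut (15 mm); black figures upright, within 25 mm of their starts (value of joint blue_drawer above 0.163 m and x of rooster in the frame of blue_handle between 0.12 and 0.21 m and y of rooster in the frame of blue_handle between -0.055 and 0.055 m and z of rooster in the frame of blue_handle between -0.059 and -0.046 m and angle between rooster's own z axis and vertical below 0.2 rad and linear speed of each of rooster, mortar below 0.03 m/s and horizontal distance between mortar and mat below 0.03 m and z of mortar in the frame of mat below 0.012 m and angle between mortar's own z axis and vertical below 0.15 rad and contact force between the fingers and mortar below 0.3 N and value of joint red_drawer below 0.015 m and distance of each of figure_a, figure_b, figure_c from where it was at the start of the episode below 0.025 m and angle between each of figure_a, figure_b, figure_c's own z axis and vertical below 0.3 rad); the robot touches nothing.
It fails at once if a black figure is knocked over or shifted by more than 25 mm (distance of any of figure_a, figure_b, figure_c from where it was at the start of the episode above 0.025 m or angle between any of figure_a, figure_b, figure_c's own z axis and vertical above 0.3 rad).
It fails at once if the red drawer is opened (value of joint red_drawer above 0.015 m).
It also fails if it takes over 72 s, if anything falls off the work surface, if the arm or the gripper's body presses on something with over 40 N, if the wrist force passes 120 N, or if a joint passes its speed limit or range.

### The arm

A 6-joint arm with a two-finger parallel gripper is mounted at the origin on the work surface. World frame = base frame: x ahead of the robot, y to its left, z up, the work surface at z = 0. Lengths are in m, angles in degrees, forces in N, time in s.
With the tool pointing down it reaches from about 0.25 to 0.8 m from the base axis. Payload 8.5 kg.
Tool frame: the origin (TCP) lies at the very end of the fingers, on their centre line; the grasp point (between the pads) lies behind it (bot.grip_point_offset is the z of the grasp point in the tool frame, in m); z points along the fingers, y is the direction in which the jaws open and shut (so a half turn about z gives the same grasp; the last joint's range is limited). The gripper opens to 85 mm and grips with 20 to 120 N. Pads are 22 mm wide; open, the fingers measure 114 mm over their backs; the gripper's body (76 mm by 85 mm) begins 54 mm behind the grasp point. The pads swing forward as they close: fully open they stand 13 mm farther back than shut.
Start: joints at [63.999, 13.648, -0.773, 75.585, 0, 90], TCP at [0.23, 0.472, 0.231] pointing down, gripper open.
Joint ranges: [-152.45, 152.45], [-59.26, 108.67], [-65.41, 83.53], [-104.44, 129.93], [-82.83, 76.93], [-180, 180]. Speed limits (degrees/s): [127.2, 127.2, 159.86, 180, 180, 180].

### API

Orientations are given as [roll, pitch, yaw] about the fixed x, y, z axes, in that order (R = Rz(yaw) Ry(pitch) Rx(roll)).
In Python, from workcell import bot gives the robot as it stands.
- The arm moves only by the tool move_arm, never from a script. Its argument "motion" is a list of rows, each an object with "travel": the shift along the tool's x, y, z in cm, a list of three; "twist": the turn about the tool's z in degrees. A call has 1 to 10 rows; each row shifts and turns the commanded pose from where the row before left it, along the tool's axes as they then stand; what a row does not reach is not made up. A row lasts 1/8 s, in which the tool goes at most 62.5 mm and 10.7 degrees, less where a joint would pass 70% of its speed; a pose out of reach is approached as far as the arm can. A call with a gripper value outside its range is refused whole. "claw" is the opening, from -1 (shut) to 1 (fully open), set as the call begins (left out, the last holds). The fingers move at their own pace and stop on an object; the grip force is fixed at half the most. Time passes only in rows, so rows that do not move let the fingers close. It gives the time, the measured TCP pose, the force and the opening at its end, in the units of the state.
- bot.read_state(): the state, without advancing time (a new reading comes with each control period).
- bot.read_camera(name): name is "side" or "top"; returns the picture (420x560x3 uint8, red, green, blue); there is no depth.
- bot.camera_info(name): a dict with "vfov" (degrees; the focal length in pixels is half the picture's height over the tangent of half this angle, whatever the lens; pixels are square), "cx", "cy" (the principal point, pixels), "pose" (4x4, takes a point from camera to world coordinates). Camera axes: x right, y down, z forward; pixel columns grow to the right and rows downward; lengths in m; the calibration is good to about 2 mm. A picture is of the moment at which its call begins. camera_info takes no time and is no camera call.
- bot.finish_job(): hands the job in, once; it reports no verdict.
Trained networks look in the newest picture that a camera, given by its name, has taken for a name from the list of things; names that differ only in an ending like _2 or _b are one class to them, and where a whole thing is asked for, a point or a joint stands for the part that bears it (a point fixed in the world has none). Each returns a list of dicts, best first, with "conf" (0 to 1); they miss things now and then, are a little off and sometimes report something else, mostly with a low value. They report only what shows in the picture. A call takes as long as a camera call.
- bot.cut_out(thing, camera): "region" (420x560 bool, what is visible of it).
- bot.place_of(thing, camera): "location" ([x, y, z] in m, in the coordinates of the camera as it stood for that picture, good to about 4 mm: a listed point, or the origin of a listed thing).
The state is a dict: "time": time; "q": joint angles; "qd": joint speeds; "tau": joint torques, N m; "eef_pos": TCP position; "tcp_rot": TCP orientation; "force": force on the tool from outside, world axes, zero at the start; "wrist_torque": the same for the moment, N m; "gripper_width": opening from 0.0 (shut) to 1.0 (fully open).
Only numpy, scipy, OpenCV 4.12 (cv2) and the standard library are available. Lean on these libraries where they do the work, as an engineer would, in place of code of your own. Each camera call takes 0.05 s, during which the arm holds its last target. There are 200 camera calls.

## Working session

There is one attempt and no reset: what is moved stays moved. The work goes in short steps, Python scripts to look and compute and a tool call to move; the robot and the scene stay as the last step left them, time stands still between calls to the robot, and variables do not carry over. Pictures are saved under pics/ and viewed, on a budget of 10 in all, crops included, one or two more only if the job needs it, and the job is handed in when it is done.

Besides the shell and the picture viewer there is one more tool, called after "Call:" as a command line: name --argument value ..., lists and objects as JSON in quotes. move_arm: Moves the arm, as the interface text tells. Its arguments: {"type":"object","properties":{"motion":{"type":"array"},"claw":{"type":"number"}},"required":["motion"]}

```bash
ls; mkdir -p pics; cat > h.py <<'E'
import numpy as np, cv2
from workcell import bot
def loc(thing,cam):
    T=np.array(bot.camera_info(cam)["pose"]); out=[]
    for d in bot.place_of(thing,cam):
        out.append((round(float(d["conf"]),2),(T@np.r_[d["location"],1])[:3].round(4).tolist()))
    return out
def shot(cam,name):
    im=bot.read_camera(cam); cv2.imwrite(f"pics/{name}.png",np.ascontiguousarray(im[:,:,::-1])); return im
def st():
    s=bot.read_state(); print({k:np.round(s[k],3).tolist() for k in("time","eef_pos","tcp_rot","force","gripper_width","q")})
E
python3 - <<'E'
from h import *
st(); print(bot.grip_point_offset)
for c in("top","side"):
    shot(c,c+"0"); print(c,np.round(bot.camera_info(c)["pose"],3).tolist(),bot.camera_info(c)["vfov"])
    for t in("blue_chest","blue_handle","red_chest","mortar","mat","rooster","figure_a"): print(t,loc(t,c))
a=cv2.imread("pics/top0.png");b=cv2.imread("pics/side0.png")
E
```

```text
pics
{'time': 0.0, 'eef_pos': [0.23, 0.471, 0.231], 'tcp_rot': [-179.916, 0.002, 154.004], 'force': [-0.295, -0.42, 0.365], 'gripper_width': 1.002, 'q': [64.002, 13.681, -0.818, 75.585, -0.002, 89.998]}
-0.0187
top [[0.012, -0.992, 0.122, 0.531], [-1.0, -0.011, 0.005, -0.007], [-0.004, -0.122, -0.992, 0.986], [0.0, 0.0, 0.0, 1.0]] 56.47459115241688
blue_chest [(0.8, [0.7383, -0.147, 0.0023]), (0.17, [0.582, 0.3852, -0.001])]
blue_handle [(0.78, [0.5954, -0.1303, 0.0701]), (0.18, [0.7722, 0.1433, -0.0019])]
red_chest [(0.85, [0.774, 0.1404, -0.0004])]
mortar [(0.78, [0.5164, -0.1263, -0.0011])]
mat [(0.76, [0.4669, 0.397, -0.0012]), (0.3, [0.5717, -0.2333, 0.0016])]
rooster [(0.83, [0.4599, -0.4012, 0.0044])]
figure_a [(0.94, [0.5613, -0.3722, -0.0021]), (0.81, [0.5808, 0.3845, -0.0003]), (0.62, [0.5711, -0.2313, -0.0028])]
side [[0.956, -0.165, 0.241, 0.286], [-0.292, -0.56, 0.775, -1.127], [0.007, -0.812, -0.583, 0.92], [0.0, 0.0, 0.0, 1.0]] 43.67633273784074
blue_chest [(0.57, [0.7404, -0.1488, -0.0002]), (0.57, [0.526, -0.1237, 0.0007])]
blue_handle [(0.98, [0.594, -0.1303, 0.0672]), (0.5, [0.5832, 0.3826, -0.001])]
red_chest [(0.55, [0.7735, 0.1423, -0.0036]), (0.43, [0.4618, 0.4035, 0.0002])]
mortar [(0.86, [0.5238, -0.12, 0.0043])]
mat [(0.63, [0.4635, 0.4011, -0.0003])]
rooster [(0.26, [0.5933, -0.1311, 0.0656])]
figure_a [(0.88, [0.5659, -0.377, -0.0072]), (0.58, [0.5727, -0.2295, -0.0029]), (0.58, [0.5826, 0.384, -0.0018])]
```

View pics/top0.png

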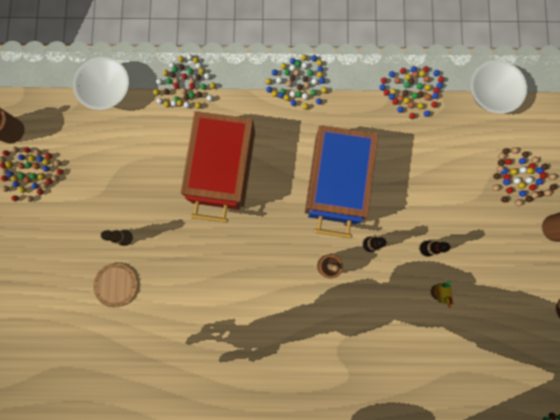

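View pics/side0.png

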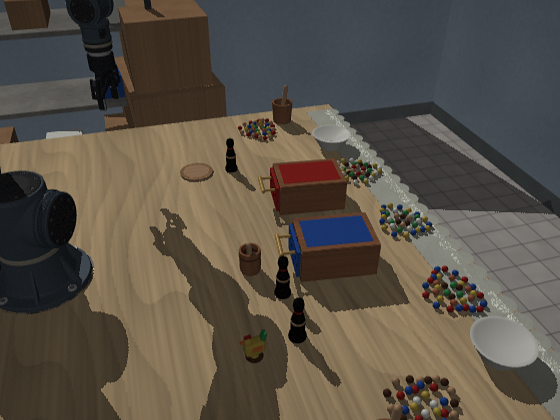

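The blue chest is at (345,170) in the top view, the mortar at (330,265) in front of its handle and figure_a at (374,243) beside the handle. The mat is at (117,285) and the rooster at (444,293). Blue chest yaw is about -7°.

Call:
move_arm --motion '[{"travel":[0,0,0],"twist":-8.7},{"travel":[0,0,0],"twist":-8.7},{"travel":[0,0,0],"twist":-8.6}]' --claw 1

```text
time: 1.18
eef_pos: [0.2301, 0.4718, 0.2313]
tcp_rot: [-180.0, -0.0, -179.7]
force: [-0.3, 1.0, -0.3]
gripper_width: 1.0
```

```bash
python3 - <<'E'
from h import *
a=cv2.imread("pics/top0.png")[270:315,420:470];b=cv2.imread("pics/side0.png")[320:370,230:285]
f=lambda i:cv2.resize(i,(400,400),interpolation=cv2.INTER_CUBIC)
cv2.imwrite("pics/r.png",cv2.convertScaleAbs(np.hstack([f(a),f(b)]),alpha=1.8)); st()
E
```

```text
{'time': 1.175, 'eef_pos': [0.23, 0.472, 0.231], 'tcp_rot': [-179.993, -0.003, -179.718], 'force': [-0.317, 0.986, -0.329], 'gripper_width': 1.0, 'q': [63.998, 13.648, -0.774, 75.586, -0.001, 63.716]}
```

View pics/r.png

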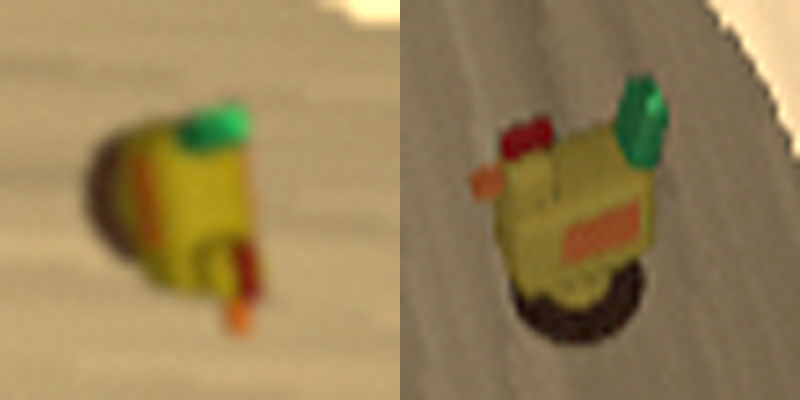

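The crop shows the rooster with its beak toward -x and its tail toward +x. I'll triangulate its yaw while the arm moves to above the mortar.

Call:
move_arm --motion '[{"travel":[-2.4,-5,0],"twist":0},{"travel":[-2.4,-5,0],"twist":0},{"travel":[-2.4,-5,0],"twist":0},{"travel":[-2.4,-5,0],"twist":0},{"travel":[-2.4,-5,0],"twist":0},{"travel":[-2.4,-5,0],"twist":0},{"travel":[-2.4,-5,0],"twist":0},{"travel":[-2.4,-5,0],"twist":0},{"travel":[-2.4,-5,0],"twist":0},{"travel":[-2.4,-5,0],"twist":0}]'

```text
time: 2.42
eef_pos: [0.4707, -0.03, 0.2315]
tcp_rot: [180.0, 0.0, 180.0]
force: [0.6, 0.9, 0.6]
gripper_width: 1.0
```

Call:
move_arm --motion '[{"travel":[-2.4,-5,0],"twist":0},{"travel":[-2.6,-4.4,0],"twist":0},{"travel":[0,0,5],"twist":0},{"travel":[0,0,3],"twist":0}]'

```text
time: 2.92
eef_pos: [0.5196, -0.1229, 0.1493]
tcp_rot: [180.0, -0.1, 179.9]
force: [-0.2, -0.1, 0.4]
gripper_width: 1.002
```

```bash
python3 - <<'E'
from h import *
def P(c):
    i=bot.camera_info(c);T=np.array(i["pose"]);f=210/np.tan(np.radians(i["vfov"]/2))
    K=np.array([[f,0,i["cx"]],[0,f,i["cy"]],[0,0,1]]);return K@np.linalg.inv(T)[:3]
A,B=P("top"),P("side")
X=cv2.triangulatePoints(A,B,np.array([[450,448.5],[305.7,283.5]]),np.array([[241.7,263.4],[342.75,331.9]]))
X=(X[:3]/X[3]).T; print(X.round(3)); d=X[1]-X[0]; print(np.degrees(np.arctan2(d[1],d[0])))
# side-plane edges in side view: use orange wing patch (lower & upper edges), plane vertical: report pixel projections for candidate yaws
for yaw in(-20,-10,0,10,20):
    R=np.array([[np.cos(np.radians(yaw)),-np.sin(np.radians(yaw))],[np.sin(np.radians(yaw)),np.cos(np.radians(yaw))]])
    for n,p in(("beak",(-.03,0,.055)),("tail",(.028,0,.07))):
        w=np.r_[np.array([.46,-.401])+R@p[:2],p[2],1]
        print(yaw,n,[((M@w)[:2]/(M@w)[2]).round(1).tolist() for M in(A,B)])
st()
E
```

```text
[[ 0.43  -0.404  0.057]
 [ 0.48  -0.398  0.068]]
7.184870473029173
-20 beak [[443.8, 304.8], [240.8, 338.6]]
-20 tail [[454.2, 281.5], [268.0, 335.1]]
-10 beak [[446.0, 305.4], [240.7, 340.5]]
-10 tail [[452.1, 280.9], [268.0, 333.3]]
0 beak [[448.2, 305.6], [241.1, 342.4]]
0 tail [[450.0, 280.7], [267.6, 331.5]]
10 beak [[450.5, 305.4], [241.9, 344.3]]
10 tail [[447.9, 280.8], [266.7, 329.9]]
20 beak [[452.6, 304.9], [243.1, 345.9]]
20 tail [[445.8, 281.4], [265.6, 328.4]]
{'time': 2.925, 'eef_pos': [0.52, -0.123, 0.149], 'tcp_rot': [179.981, -0.093, 179.911], 'force': [-0.196, -0.108, 0.365], 'gripper_width': 1.002, 'q': [-13.306, 16.89, -8.599, 64.606, -0.003, -13.217]}
```

Call:
move_arm --motion '[{"travel":[0,0,4],"twist":0},{"travel":[0,0,3],"twist":0},{"travel":[0,0,2.6],"twist":0},{"travel":[0,0,2],"twist":0}]'

```text
time: 3.42
eef_pos: [0.5198, -0.1221, 0.0342]
tcp_rot: [180.0, -0.0, -180.0]
force: [-0.4, 0.4, -0.7]
gripper_width: 1.0
```

Call:
move_arm --motion '[{"travel":[0,0,0],"twist":0},{"travel":[0,0,0],"twist":0},{"travel":[0,0,0],"twist":0},{"travel":[0,0,0],"twist":0},{"travel":[0,0,0],"twist":0},{"travel":[0,0,0],"twist":0}]' --claw -1

```text
time: 4.18
eef_pos: [0.5208, -0.1224, 0.0362]
tcp_rot: [-180.0, 0.1, 180.0]
force: [-0.5, 0.6, 6.8]
gripper_width: 0.641
```

Call:
move_arm --motion '[{"travel":[0,0,-2],"twist":0},{"travel":[0,0,-4],"twist":0},{"travel":[0,0,-5],"twist":0},{"travel":[0,0,-3],"twist":0}]'

```text
time: 4.68
eef_pos: [0.5206, -0.1223, 0.1778]
tcp_rot: [-180.0, 0.1, -180.0]
force: [-0.1, -0.5, -1.6]
gripper_width: 0.641
```

Call:
move_arm --motion '[{"travel":[0.3,2.5,0],"twist":0},{"travel":[0.5,4.5,0],"twist":0},{"travel":[0.5,5,0],"twist":0},{"travel":[0.5,5,0],"twist":0},{"travel":[0.5,5,0],"twist":0},{"travel":[0.5,5,0],"twist":0},{"travel":[0.5,5,0],"twist":0},{"travel":[0.5,5,0],"twist":0},{"travel":[0.5,5,0],"twist":0},{"travel":[0.5,5,0],"twist":0}]'

```text
time: 5.92
eef_pos: [0.4716, 0.3494, 0.1752]
tcp_rot: [-180.0, -0.0, -180.0]
force: [1.5, -0.0, -1.4]
gripper_width: 0.64
```

Call:
move_arm --motion '[{"travel":[0.7,3.2,0],"twist":0},{"travel":[0.5,2,0],"twist":0},{"travel":[0,0,0],"twist":0}]'

```text
time: 6.3
eef_pos: [0.4596, 0.4005, 0.1749]
tcp_rot: [-180.0, -0.0, -179.9]
force: [0.7, 0.1, -1.7]
gripper_width: 0.641
```

```bash
python3 - <<'E'
from h import *
for c in("top","side"):
    shot(c,c+"1")
    for t in("mortar","mat","rooster","blue_handle"): print(t,loc(t,c))
a=cv2.imread("pics/top1.png")[200:350,40:240];b=cv2.imread("pics/side1.png")[60:210,120:320]
f=lambda i:cv2.resize(i,(400,300),interpolation=cv2.INTER_CUBIC)
cv2.imwrite("pics/m1.png",np.hstack([f(a),f(b)])); st()
E
```

```text
mortar [(0.62, [0.4547, 0.3994, 0.1368])]
mat [(0.97, [0.4693, 0.396, -0.0038])]
rooster [(0.82, [0.4578, -0.3972, 0.0031])]
blue_handle [(0.93, [0.5964, -0.1311, 0.0682])]
mortar [(0.69, [0.4647, 0.4005, 0.1393])]
mat [(0.82, [0.4638, 0.3987, 0.0004])]
rooster [(0.56, [0.4597, -0.3994, -0.0002])]
blue_handle [(0.63, [0.5941, -0.1312, 0.0681])]
{'time': 6.8, 'eef_pos': [0.46, 0.399, 0.175], 'tcp_rot': [-179.997, 0.002, 179.96], 'force': [0.654, -0.148, -2.292], 'gripper_width': 0.64, 'q': [40.946, 23.182, 4.937, 71.755, -0.003, 40.986]}
```

View pics/m1.png

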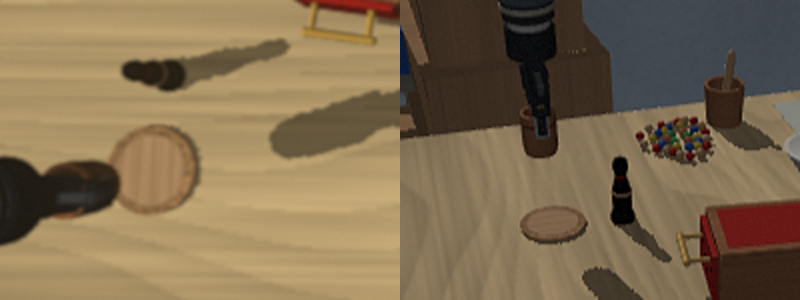

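The mortar hangs upright in the jaws. In the left half the mat is at (155,168), and the mortar only looks beside it because of its height.

Call:
move_arm --motion '[{"travel":[-0.6,0,4],"twist":0},{"travel":[0,0,4],"twist":0},{"travel":[0,0,2.5],"twist":0},{"travel":[0,0,1.2],"twist":0},{"travel":[0,0,0.8],"twist":0},{"travel":[0,0,0.4],"twist":0},{"travel":[0,0,0.2],"twist":0},{"travel":[0,0,0],"twist":0}]'

```text
time: 7.8
eef_pos: [0.4663, 0.4, 0.0447]
tcp_rot: [180.0, 0.0, 180.0]
force: [0.8, 0.6, -1.0]
gripper_width: 0.637
```

Call:
move_arm --motion '[{"travel":[0,0,0.2],"twist":0},{"travel":[0,0,0],"twist":0},{"travel":[0,0,0],"twist":0}]'

```text
time: 8.18
eef_pos: [0.4662, 0.3998, 0.0424]
tcp_rot: [-180.0, 0.0, 180.0]
force: [-0.1, -0.1, -2.2]
gripper_width: 0.639
```

Call:
move_arm --motion '[{"travel":[0,0,0.2],"twist":0},{"travel":[0,0,0],"twist":0},{"travel":[0,0,0],"twist":0}]'

```text
time: 8.55
eef_pos: [0.4663, 0.3998, 0.0422]
tcp_rot: [180.0, 0.1, 180.0]
force: [-4.0, -3.9, 15.7]
gripper_width: 0.636
```

Contact made; release and rise.

Call:
move_arm --motion '[{"travel":[0,0,-0.1],"twist":0},{"travel":[0,0,0],"twist":0}]'

```text
time: 8.8
eef_pos: [0.4663, 0.3998, 0.0422]
tcp_rot: [180.0, 0.0, 180.0]
force: [-2.3, -3.1, 9.5]
gripper_width: 0.64
```

Call:
move_arm --motion '[{"travel":[0,0,0],"twist":0},{"travel":[0,0,0],"twist":0},{"travel":[0,0,0],"twist":0},{"travel":[0,0,0],"twist":0},{"travel":[0,0,0],"twist":0}]' --claw 1

```text
time: 9.43
eef_pos: [0.4661, 0.3998, 0.0412]
tcp_rot: [-180.0, -0.0, -180.0]
force: [0.3, -0.2, -0.3]
gripper_width: 0.998
```

Call:
move_arm --motion '[{"travel":[0,0,-2],"twist":0},{"travel":[0,0,-4],"twist":0},{"travel":[0,0,-5],"twist":0},{"travel":[0,0,-5],"twist":0},{"travel":[0,-5,0],"twist":0},{"travel":[0,-5,0],"twist":0},{"travel":[0,-5,0],"twist":0},{"travel":[0,0,0],"twist":0}]'

```text
time: 10.42
eef_pos: [0.4659, 0.247, 0.2017]
tcp_rot: [-180.0, 0.0, 179.8]
force: [-0.2, -0.2, -0.1]
gripper_width: 0.999
```

```bash
python3 - <<'E'
from h import *
for c in("top","side"):
    shot(c,c+"2")
    for t in("mortar","mat","blue_handle"): print(t,loc(t,c))
a=cv2.imread("pics/top2.png")[200:350,40:240];b=cv2.imread("pics/side2.png")[90:240,120:320]
f=lambda i:cv2.resize(i,(400,300),interpolation=cv2.INTER_CUBIC)
cv2.imwrite("pics/m2.png",np.hstack([f(a),f(b)])); st()
E
```

```text
mortar []
mat [(0.86, [0.4646, 0.3929, -0.0012]), (0.45, [0.5616, -0.372, -0.0046])]
blue_handle [(0.91, [0.5951, -0.1292, 0.0697])]
mortar [(0.83, [0.4721, 0.404, 0.0088])]
mat []
blue_handle [(0.72, [0.5901, -0.1314, 0.0691])]
{'time': 10.825, 'eef_pos': [0.466, 0.251, 0.201], 'tcp_rot': [-179.986, -0.017, -179.935], 'force': [0.514, -0.422, -0.342], 'gripper_width': 1.0, 'q': [28.269, 14.746, -3.754, 71.521, -0.004, 28.204]}
```

View pics/m2.png

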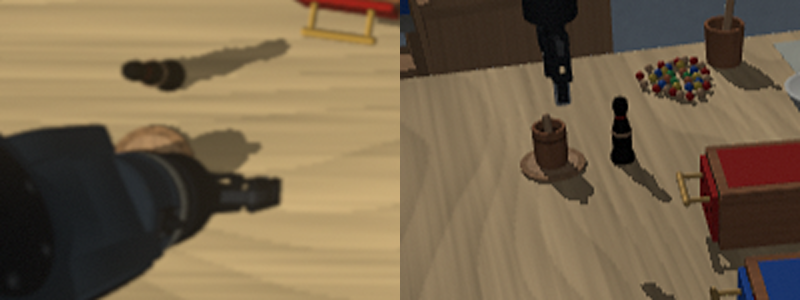

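Mortar is upright inside the mat (right half, around (550,150)). Next is the drawer handle.

Call:
move_arm --motion '[{"travel":[-1.6,-4.7,0],"twist":0},{"travel":[-1.6,-4.8,0],"twist":0},{"travel":[-1.6,-4.8,0],"twist":0},{"travel":[-1.6,-4.8,0],"twist":0},{"travel":[-1.6,-4.8,0],"twist":0},{"travel":[-1.6,-4.8,0],"twist":0},{"travel":[-1.6,-4.7,0],"twist":0},{"travel":[-1.6,-4.7,0],"twist":0}]' --claw -0.39

```text
time: 11.82
eef_pos: [0.5948, -0.1323, 0.2011]
tcp_rot: [180.0, -0.0, -180.0]
force: [0.3, -0.2, -0.4]
gripper_width: 0.303
```

Call:
move_arm --motion '[{"travel":[0,0,0],"twist":9.7},{"travel":[0,0,0],"twist":9.7},{"travel":[0,0,0],"twist":9.7},{"travel":[0,0,0],"twist":9.7},{"travel":[0,0,0],"twist":9.7},{"travel":[0,0,0],"twist":9.7},{"travel":[0,0,0],"twist":9.7},{"travel":[0,0,0],"twist":9.7},{"travel":[0,0,0],"twist":9.7},{"travel":[0,0,0],"twist":9.7}]'

```text
time: 13.08
eef_pos: [0.5944, -0.1306, 0.201]
tcp_rot: [-180.0, 0.0, 82.7]
force: [0.3, 0.6, -0.1]
gripper_width: 0.309
```

```bash
python3 - <<'E'
from h import *
st(); print(bot.grip_point_offset)
E
```

```text
{'time': 13.075, 'eef_pos': [0.594, -0.131, 0.201], 'tcp_rot': [-179.975, 0.001, 82.73], 'force': [0.287, 0.627, -0.111], 'gripper_width': 0.309, 'q': [-12.392, 22.537, 7.713, 75.202, -0.004, 84.878]}
-0.0187
```

Descend 15 cm, gently at the end, then look before closing.

Call:
move_arm --motion '[{"travel":[0,0,4],"twist":0},{"travel":[0,0,4],"twist":0},{"travel":[0,0,3],"twist":0},{"travel":[0,0,1.5],"twist":0},{"travel":[0,0,1.5],"twist":0},{"travel":[0,0,1],"twist":0},{"travel":[0,0,0],"twist":0}]'

```text
time: 13.95
eef_pos: [0.594, -0.1312, 0.051]
tcp_rot: [-180.0, 0.0, 83.0]
force: [0.7, 0.1, -0.2]
gripper_width: 0.305
```

```bash
python3 - <<'E'
from h import *
shot("side","side3"); b=cv2.imread("pics/side3.png")[190:310,220:400]
cv2.imwrite("pics/d3.png",cv2.resize(b,(720,480),interpolation=cv2.INTER_CUBIC)); st()
E
```

```text
{'time': 14.0, 'eef_pos': [0.594, -0.131, 0.052], 'tcp_rot': [179.985, 0.006, 83.002], 'force': [0.48, -0.294, 0.019], 'gripper_width': 0.304, 'q': [-12.447, 27.897, -6.6, 55.487, -0.005, 84.551]}
```

View pics/d3.png

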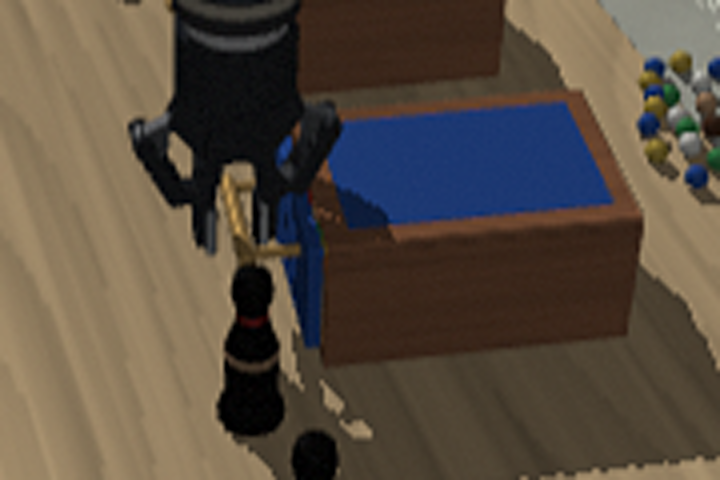

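The fingers straddle the brass bar (crop (240,215)) without touching it. Close and pull.

Call:
move_arm --motion '[{"travel":[0,0,0],"twist":0},{"travel":[0,0,0],"twist":0},{"travel":[0,0,0],"twist":0},{"travel":[0,0,0],"twist":0}]' --claw -1

```text
time: 14.5
eef_pos: [0.5948, -0.1313, 0.0522]
tcp_rot: [179.9, 0.0, 83.0]
force: [1.0, -0.4, 5.4]
gripper_width: 0.101
```

Call:
move_arm --motion '[{"travel":[0,-1,0],"twist":0},{"travel":[0,-2,0],"twist":0},{"travel":[0,-2.5,0],"twist":0},{"travel":[0,-2.5,0],"twist":0},{"travel":[0,-2.5,0],"twist":0},{"travel":[0,-2.5,0],"twist":0},{"travel":[0,-1.5,0],"twist":0},{"travel":[0,-1,0],"twist":0},{"travel":[0,0,0],"twist":0}]'

```text
time: 15.62
eef_pos: [0.4399, -0.1096, 0.0521]
tcp_rot: [179.9, -0.3, 83.1]
force: [0.4, 16.8, 11.3]
gripper_width: 0.101
```

Call:
move_arm --motion '[{"travel":[0.3,-0.6,0],"twist":0},{"travel":[0.1,-0.4,0],"twist":0},{"travel":[0,-0.3,0],"twist":0},{"travel":[0,0,0],"twist":0}]'

```text
time: 16.12
eef_pos: [0.428, -0.1077, 0.0521]
tcp_rot: [179.9, 0.1, 83.0]
force: [-0.9, -5.3, 8.4]
gripper_width: 0.109
```

Call:
move_arm --motion '[{"travel":[0,-0.3,0],"twist":0},{"travel":[0,-0.2,0],"twist":0},{"travel":[0,0,0],"twist":0}]'

```text
time: 16.5
eef_pos: [0.428, -0.1078, 0.0523]
tcp_rot: [179.4, 0.1, 83.0]
force: [18.2, -5.5, -12.3]
gripper_width: 0.105
```

It's at the stop. I'll relax, let go and rise.

Call:
move_arm --motion '[{"travel":[0,0.2,0],"twist":0},{"travel":[0,0.2,0],"twist":0},{"travel":[0,0,0],"twist":0}]'

```text
time: 16.88
eef_pos: [0.428, -0.1078, 0.0522]
tcp_rot: [179.8, 0.1, 83.0]
force: [1.9, -5.7, 5.7]
gripper_width: 0.103
```

Call:
move_arm --motion '[{"travel":[0,0,0],"twist":0},{"travel":[0,0,0],"twist":0},{"travel":[0,0,0],"twist":0},{"travel":[0,0,0],"twist":0}]' --claw -0.39

```text
time: 17.38
eef_pos: [0.4266, -0.1065, 0.0512]
tcp_rot: [-180.0, -0.0, 83.0]
force: [0.2, -0.0, -0.5]
gripper_width: 0.307
```

Call:
move_arm --motion '[{"travel":[0,0,-2],"twist":0},{"travel":[0,0,-4],"twist":0},{"travel":[0,0,-5],"twist":0},{"travel":[0,0,-4],"twist":0},{"travel":[0,0,0],"twist":0}]'

```text
time: 18.0
eef_pos: [0.4285, -0.107, 0.204]
tcp_rot: [179.7, 0.0, 83.0]
force: [-0.1, -0.6, -0.9]
gripper_width: 0.309
```

```bash
python3 - <<'E'
from h import *
for c in("top","side"):
    shot(c,c+"4")
    for t in("blue_chest","blue_handle","rooster"): print(t,loc(t,c))
st()
E
```

```text
blue_chest [(0.58, [0.7381, -0.1508, 0.0026])]
blue_handle [(0.59, [0.4249, -0.1072, 0.0679])]
rooster [(0.58, [0.456, -0.4026, 0.0042])]
blue_chest [(0.66, [0.737, -0.1517, -0.0008])]
blue_handle [(0.8, [0.4254, -0.1071, 0.0704]), (0.25, [0.4615, 0.4019, 0.0001])]
rooster []
{'time': 18.4, 'eef_pos': [0.426, -0.106, 0.201], 'tcp_rot': [-179.91, -0.006, 82.999], 'force': [-0.232, -0.395, 0.766], 'gripper_width': 0.307, 'q': [-14.018, 6.141, -14.775, 69.174, -0.005, 82.983]}
```

View pics/side4.png

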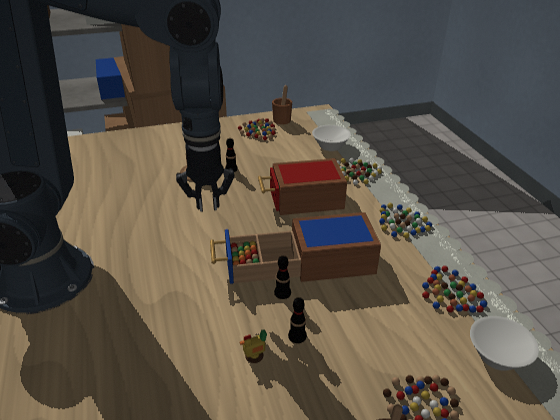

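The drawer is fully out: handle at (215,250), beads in the front bay (243,252), empty rear bay (275,248), figures standing. Now the rooster.

Call:
move_arm --motion '[{"travel":[0,0,0],"twist":-10.4},{"travel":[0,0,0],"twist":-10.4},{"travel":[0,0,0],"twist":-10.4},{"travel":[0,0,0],"twist":-10.4},{"travel":[0,0,0],"twist":-10.4},{"travel":[0,0,0],"twist":-10.4},{"travel":[0,0,0],"twist":-10.4},{"travel":[0,0,0],"twist":-10.4},{"travel":[0,0,0],"twist":-10.4},{"travel":[0,0,0],"twist":-10.4}]'

```text
time: 19.65
eef_pos: [0.4267, -0.1066, 0.2008]
tcp_rot: [180.0, -0.1, -172.7]
force: [0.8, 0.4, 0.0]
gripper_width: 0.305
```

Call:
move_arm --motion '[{"travel":[0.4,-4.6,0],"twist":0},{"travel":[0,-5,0],"twist":0},{"travel":[0,-5,0],"twist":0},{"travel":[0,-5,0],"twist":0},{"travel":[0,-5,0],"twist":0},{"travel":[0,-5,0],"twist":0},{"travel":[0,0,5],"twist":0},{"travel":[0,0,4],"twist":0},{"travel":[0,0,0],"twist":0}]' --claw 0.5

```text
time: 20.78
eef_pos: [0.4571, -0.3994, 0.108]
tcp_rot: [179.7, -0.3, -173.0]
force: [-1.3, -0.0, -0.3]
gripper_width: 0.752
```

```bash
python3 - <<'E'
from h import *
shot("side","side5"); b=cv2.imread("pics/side5.png")[270:390,180:340]
cv2.imwrite("pics/r5.png",cv2.resize(b,(640,480),interpolation=cv2.INTER_CUBIC)); st(); print(loc("rooster","side"))
E
```

```text
{'time': 20.825, 'eef_pos': [0.458, -0.4, 0.11], 'tcp_rot': [179.875, -0.119, -173.003], 'force': [-0.593, -0.982, 0.29], 'gripper_width': 0.746, 'q': [-41.136, 25.338, -1.467, 63.367, -0.005, -48.133]}
[(0.86, [0.4588, -0.3984, -0.0013])]
```

View pics/r5.png

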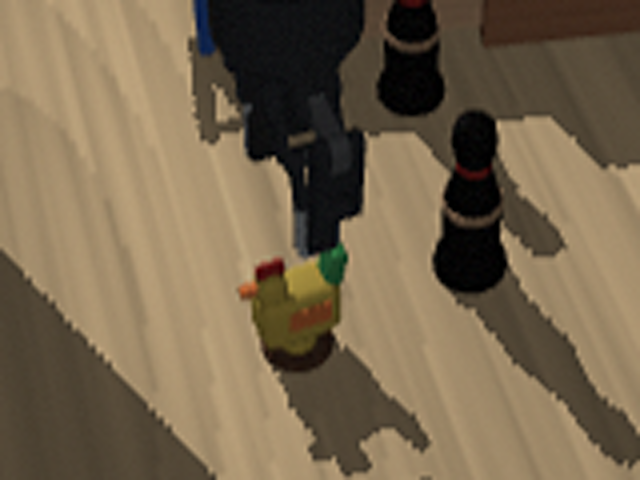

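The gripper is lined up above the rooster (295,310), well clear of figure_c (470,250). Descend and grip.

Call:
move_arm --motion '[{"travel":[0,0,3],"twist":0},{"travel":[0,0,3],"twist":0},{"travel":[0,0,2],"twist":0},{"travel":[0,0,1.2],"twist":0},{"travel":[0,0,0],"twist":0}]'

```text
time: 21.5
eef_pos: [0.4594, -0.4011, 0.02]
tcp_rot: [-180.0, 0.0, -173.0]
force: [0.3, -0.8, -0.2]
gripper_width: 0.754
```

Call:
move_arm --motion '[{"travel":[0,0,0],"twist":0},{"travel":[0,0,0],"twist":0},{"travel":[0,0,0],"twist":0},{"travel":[0,0,0],"twist":0},{"travel":[0,0,0],"twist":0},{"travel":[0,0,0],"twist":0}]' --claw -1

```text
time: 22.25
eef_pos: [0.4596, -0.4014, 0.0205]
tcp_rot: [-179.9, 0.1, -173.0]
force: [0.7, 1.3, 6.7]
gripper_width: 0.313
```

Call:
move_arm --motion '[{"travel":[0,0,-2],"twist":0},{"travel":[0,0,-4],"twist":0},{"travel":[0,0,-5],"twist":0},{"travel":[0,0,-5],"twist":0},{"travel":[0,0,-2],"twist":0},{"travel":[0,0,0],"twist":7.5},{"travel":[0,0,0],"twist":7.5},{"travel":[0,0,0],"twist":0}]'

```text
time: 23.25
eef_pos: [0.4589, -0.4009, 0.1996]
tcp_rot: [-180.0, 0.0, 172.0]
force: [0.0, -0.1, -1.1]
gripper_width: 0.321
```

Call:
move_arm --motion '[{"travel":[-1.5,4.6,0],"twist":0},{"travel":[-1.5,4.8,0],"twist":0},{"travel":[-1.6,4.8,0],"twist":0},{"travel":[-1.6,4.8,0],"twist":0},{"travel":[-1.6,4.8,0],"twist":0},{"travel":[-1.5,4.8,0],"twist":0},{"travel":[0,0,4],"twist":0},{"travel":[0,0,3],"twist":0},{"travel":[0,0,0],"twist":0}]'

```text
time: 24.38
eef_pos: [0.5893, -0.1301, 0.1273]
tcp_rot: [180.0, -0.3, 172.2]
force: [-1.4, -0.1, -0.1]
gripper_width: 0.321
```

```bash
python3 - <<'E'
from h import *
for c in("top","side"):
    shot(c,c+"6")
    for t in("rooster","blue_handle"): print(t,loc(t,c))
b=cv2.imread("pics/side6.png")[150:300,190:390]
cv2.imwrite("pics/r6.png",cv2.resize(b,(800,600),interpolation=cv2.INTER_CUBIC)); st()
E
```

```text
rooster []
blue_handle [(0.8, [0.4288, -0.107, 0.0691])]
rooster [(0.56, [0.5917, -0.1334, 0.1095])]
blue_handle [(0.61, [0.4274, -0.11, 0.0676])]
{'time': 24.675, 'eef_pos': [0.592, -0.131, 0.131], 'tcp_rot': [-179.985, 0.128, 172.008], 'force': [0.199, -0.052, -1.453], 'gripper_width': 0.317, 'q': [-12.483, 24.118, -0.324, 65.428, -0.005, -4.492]}
```

View pics/r6.png

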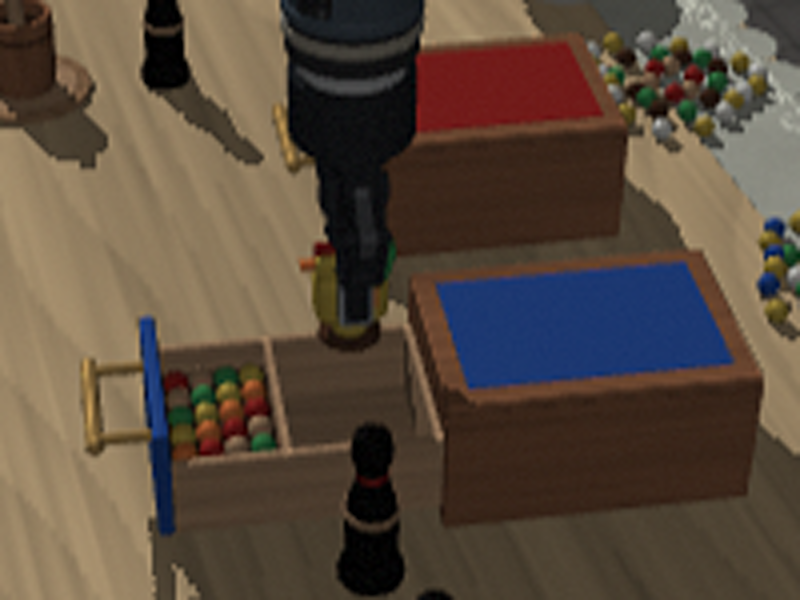

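The rooster hangs upright over the rear bay (crop (345,300)). Lower it.

Call:
move_arm --motion '[{"travel":[0,0,3],"twist":0},{"travel":[0,0,2.5],"twist":0},{"travel":[0,0,1.5],"twist":0},{"travel":[0,0,1],"twist":0},{"travel":[0,0,0.8],"twist":0},{"travel":[0,0,0.3],"twist":0},{"travel":[0,0,0],"twist":0},{"travel":[0,0,0],"twist":0}]'

```text
time: 25.68
eef_pos: [0.5912, -0.1307, 0.0388]
tcp_rot: [-180.0, 0.0, 172.0]
force: [0.4, 0.4, -0.9]
gripper_width: 0.319
```

Call:
move_arm --motion '[{"travel":[0,0,0.2],"twist":0},{"travel":[0,0,0],"twist":0},{"travel":[0,0,0],"twist":0}]'

```text
time: 26.05
eef_pos: [0.5911, -0.1307, 0.0365]
tcp_rot: [-180.0, 0.0, 172.0]
force: [0.3, -0.3, 1.8]
gripper_width: 0.32
```

Call:
move_arm --motion '[{"travel":[0,0,0],"twist":0},{"travel":[0,0,0],"twist":0},{"travel":[0,0,0],"twist":0},{"travel":[0,0,0],"twist":0},{"travel":[0,0,0],"twist":0}]' --claw 0.25

```text
time: 26.68
eef_pos: [0.5909, -0.1306, 0.0363]
tcp_rot: [-180.0, -0.0, 172.0]
force: [-0.9, 0.1, 0.4]
gripper_width: 0.625
```

Call:
move_arm --motion '[{"travel":[0,0,-1],"twist":0},{"travel":[0,0,-3],"twist":0},{"travel":[0,0,-4],"twist":0},{"travel":[0,0,-5],"twist":0},{"travel":[0,0,-5],"twist":0},{"travel":[5,0,0],"twist":0},{"travel":[5,0,0],"twist":0},{"travel":[5,0,0],"twist":0},{"travel":[5,0,0],"twist":0},{"travel":[0,0,0],"twist":0}]'

```text
time: 27.92
eef_pos: [0.3898, -0.1022, 0.2174]
tcp_rot: [-180.0, 0.0, 172.0]
force: [1.1, -0.6, 0.6]
gripper_width: 0.628
```

```bash
python3 - <<'E'
from h import *
for c in("top","side"):
    shot(c,c+"7")
    for t in("rooster","blue_handle","mortar","mat","figure_a"): print(t,loc(t,c))
st()
E
```

```text
rooster [(0.86, [0.5914, -0.1324, 0.0223])]
blue_handle [(0.73, [0.4287, -0.1084, 0.0677])]
mortar [(0.66, [0.4622, 0.399, 0.0035])]
mat [(0.63, [0.4649, 0.395, -0.0032])]
figure_a [(0.91, [0.5638, -0.3701, -0.0009]), (0.75, [0.5825, 0.3859, -0.0008]), (0.67, [0.5738, -0.2323, 0.0006])]
rooster [(0.73, [0.591, -0.1299, 0.0178])]
blue_handle []
mortar [(0.52, [0.4723, 0.4019, 0.0101])]
mat [(0.65, [0.4645, 0.4001, -0.0])]
figure_a [(0.79, [0.5842, 0.3813, -0.0024]), (0.78, [0.5648, -0.3766, -0.003]), (0.72, [0.5751, -0.2302, -0.0]), (0.43, [0.5882, -0.1321, 0.0186])]
{'time': 28.525, 'eef_pos': [0.393, -0.103, 0.216], 'tcp_rot': [-179.998, -0.032, 172.004], 'force': [0.049, 0.236, 0.709], 'gripper_width': 0.623, 'q': [-14.655, 2.371, -16.621, 71.04, -0.006, -6.658]}
```

View pics/side7.png

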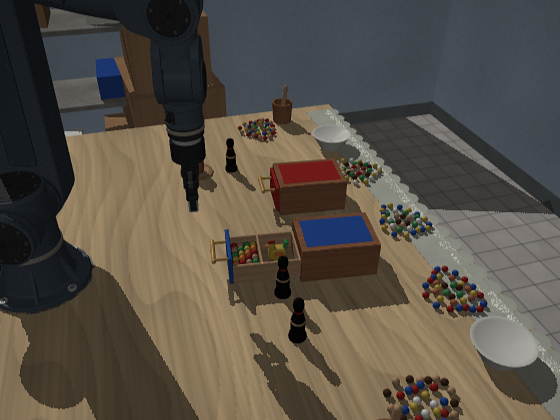

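The rooster stands in the rear bay (277,250). The handle reads the same as at the stop, and the figures and red drawer haven't moved.

```bash
python3 -c "
from workcell import bot
print(bot.finish_job())"
```

```text
the job is handed in; nothing more can be done
None
```

I handed the job in at about 28.5 s of the 72 s allowed; no verdict is reported. I moved the mortar onto the mat, then pulled the blue drawer to its stop, and last set the rooster in the rear bay.

- **Mortar:** it stands on the mat, about 5 mm from centre in the top view and 8 mm in the side view, against a 30 mm limit. I saw it upright on the mat right after placing it; in the last picture the arm partly hides it.
- **Blue drawer:** pulling met about 18 N with no further travel, so it is at its stop. Afterwards the handle still read x ≈ 0.428 m, where it was at the stop; only the top view found it in the last check.
- **Rooster:** it stands upright, about 163 mm behind the handle. The networks put its underside at 18–22 mm, close to the 16 mm floor given their accuracy of about 4 mm. The fingers felt light contact with the floor before I let go.
- **Figures and red chest:** the figures are within about 5 mm of their starts. The red drawer looks shut in the last picture; I did not measure it separately.
- **Disagreements:** the chest's yaw read −7° at first, but the pull and the later readings gave about −8°, which caused a 17 N side force on the handle until I corrected it. The networks also missed a few items in some views.

I viewed nine pictures.

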